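# Put the throwing tools away in the two-bay stoneware tray

## Robot

A 7-joint arm with a two-finger parallel gripper is mounted at the origin on the work surface. World frame = base frame: x ahead of the robot, y to its left, z up, the work surface at z = 0. Lengths are in m, angles in rad, forces in N, time in s.
With the tool pointing down it reaches from about 0.425 to 0.875 m from the base axis. Payload 4.7 kg.
Tool frame: the origin (TCP) lies between the finger pads; the fingertips stand 11 mm ahead of it and the grasp point (between the pads) lies 8 mm behind it; z points along the fingers, y is the line along which they close (so a half turn about z gives the same grasp; the last joint's range is limited). The gripper opens to 87 mm and grips with 3 to 60 N. Pads are 19 mm wide; open, the fingers measure 117 mm over their backs; the gripper's body (75 mm by 190 mm) begins 51 mm behind the grasp point.
Start: joints at [-1.206, 0.321, -0.07, 1.45, 0.023, 1.371, -0.057], TCP at [0.223, 0.61, 0.203] pointing down, gripper open.
Joint ranges: [-2.86, 2.86], [-0.3, 2.09], [-1.38, 1.24], [0.06, 2.45], [-1.56, 4.7], [0.09, 2.05], [-2.69, 2.69]. Speed limits (rad/s): [2.57, 2.57, 3.14, 3.14, 3.14, 3.14, 3.14].

## Interface

Orientations are given as a rotation vector (axis times angle).
In Python, from bench import ctrl gives the robot as it stands. The module is installed in compiled form; this text tells all that it offers.
- The arm moves only by the shell command python3 -m inch 'ROWS' [FORCE]. ROWS is JSON, a list of rows, each an object with "slide": the shift along the tool's x, y, z scaled (see below), a list of three; "angular": the turn, a rotation vector about the tool's x, y, z scaled (see below), a list of three; "claw": the opening, from -1 (shut) to 1 (fully open). In form: [{"slide": [tx, ty, tz], "angular": [rx, ry, rz], "claw": claw}, ...]. A call has 1 to 10 rows; each row is the pose to reach, as a shift and turn from the pose commanded when the call began, along the tool's axes at that moment; what a row does not reach only later rows make up. The controller multiplies each number of a shift by 0.25 m and each number of a turn by 30 degrees. A row lasts 1/10 s, in which the tool goes at most 50 mm and 8.59 degrees, less where a joint would pass 70% of its speed; a pose out of reach is approached as far as the arm can. A call with a number of a shift or a turn outside -1 to 1 is refused whole. A call with a gripper value outside its range is refused whole. The fingers move at their own pace and stop on an object; FORCE is the grip in N (left out, the last holds). Time passes only in rows, so rows that repeat a pose let the fingers close. It gives the time, the measured TCP pose, the force, the opening and the grip force at its end, in the units of the state.
- ctrl.get_state(): the state, without advancing time (a new reading comes with each control period).
- ctrl.get_image(name): name is "side" or "top" or "wrist"; returns a dict with "color" (400x640x3 uint8, red, green, blue), "depth" (400x640 float32, m along the optical axis (not along the pixel's ray), 0 where there is no reading), "camera_matrix" (3x3 intrinsics, pixels), "extrinsics" (4x4, takes a point from camera to world coordinates); the wrist camera has in their place "tool_from_camera" (4x4, takes a point from camera to tool coordinates, whose origin is the TCP and whose axes are the flange's). Camera axes: x right, y up, looking along -z (the intrinsics and any distortion apply to the point x, -y, -z); pixel columns grow to the right and rows downward; lengths in m; the calibration is good to about 2 mm. The wrist camera is an equidistant fisheye: a pixel r from the principal point sees the ray r / f radians off the axis. A picture is of the moment at which its call begins: read the wrist's pose just before it.
- ctrl.close_job(): hands the job in; it is judged then, once.
Trained networks look in the newest picture that a camera, given by its name, has taken for a name from the list of things; names that differ only in an ending like _2 or _b are one class to them, and where a whole thing is asked for, a point or a joint stands for the part that bears it (a point fixed in the world has none). Each returns a list of dicts, best first, with "confidence" (0 to 1); they miss things now and then, are a little off and sometimes report something else, mostly with a low value. They report only what shows in the picture. A call takes as long as a camera call. They do not tell look-alikes from the thing itself.
- ctrl.find_in(query, camera): "bbox" ([centre column, centre row, width, height] in pixels, round what is visible of it).
- ctrl.outline_of(query, camera): "mask" (400x640 bool, what is visible of it) and "bbox" ([centre column, centre row, width, height] in pixels, round what is visible of it).
The state is a dict: "time": time; "joint_positions": joint angles; "qd": joint speeds; "joint_torque": joint torques, N m; "position": TCP position; "tool_rot": TCP orientation; "ft_force": force on the tool from outside, world axes, zero at the start; "torque": the same for the moment, N m; "grip_width": opening from 0.0 (shut) to 1.0 (fully open); "grip_force": force on a finger pad.
Only numpy, scipy, OpenCV 4.12 (cv2) and the standard library are available. Lean on these libraries where they do the work, as an engineer would, in place of code of your own. Each camera call takes 0.05 s, during which the arm holds its last target. There are 200 camera calls.

## Task

Put the potter's tools away in the white stoneware tray: the teak paddle flat in the narrow long bay, the orange rib and the steel pin tool lying in the wide bay. The paddle's handle is tucked under the low pine shelf and its blade is too wide to be held inside the narrow bay, so draw the paddle clear of the shelf by its blade, lay it flat on the bench and let go, then lift it again by its handle and set it in. Set every tool down gently rather than dropping it, and leave the cup and the jar where they stand.

Things in the scene. Friction and masses are not known exactly. Their poses are not given: they have to be found in the camera images.
- tray: white stoneware tray, fixed, 232 (x) x 250 (y) x 46 mm high; origin at the centre of its underside. Walls and divider 6 mm thick and 46 mm high, floor 6 mm thick. One divider along x at y = -34 mm makes two bays, both 220 mm long in x: the narrow long bay, 82 mm wide (y -119 to -37 mm), and the wide bay, 150 mm wide (y -31 to +119 mm)
- long_bay (a point): centre of the narrow bay's inner floor, 6 mm above the bench; axes as the tray's
- wide_bay (a point): centre of the wide bay's inner floor, 6 mm above the bench; axes as the tray's
- riser: low pine shelf like a bridge at the back of the bench, fixed, 200 (x) x 240 (y) x 60 mm high, origin at the centre of its underside; board 15 mm thick with 45 mm free height below it, 15 mm side legs at y = +-112 mm, front (towards the robot, its -x side) open. Two small bowls 42 mm high stand on its rear half
- paddle: dark teak paddle lying flat, 190 mm long, 16 mm thick everywhere. Origin on the underside at the neck where handle meets blade; x runs from the neck along the blade, z up. Blade: 90 long (x 0 to 90 mm), 62 mm wide. Handle: 100 long (x -100 to 0 mm), 20 mm wide. Mass about 85 g, centre of mass near x = +17 mm. At the start the handle lies under the riser and the blade sticks out towards the robot
- paddle_butt (a point): free end of the paddle's handle, 100 mm from the neck, at mid-thickness
- rib: hard orange silicone rib lying flat: an oval slab 100 (x) x 56 (y) x 12 mm with straight sides over the middle 44 mm; origin at the centre of its underside, z up
- pintool: steel pin tool lying flat, 130 mm long in x; origin under the middle of its length, at its underside. Square-section handle 15 x 15 mm from x = -65 to +30 mm, then a needle 5 mm thick to x = +65 mm at height 7.5 mm. Hold it by the handle, near x = -15 mm
- pin_tip (a point): point of the pin tool's needle
- pin_butt (a point): blunt end of the pin tool's handle
- cup: bystander: upright terracotta cup, 74 mm diameter, 80 mm high, origin at the centre of its underside
- jar: bystander: blue ceramic jar with hinged lid, 116 mm diameter, 130 mm high, origin at the centre of its underside
Things that resemble listed ones, but are neither listed nor needed, are in the scene too. Several things look just like the pintool: the one meant starts farthest to the robot's left.

How it is judged:
On the way, in this order (a step that is already met when the one before it is completed fails the run):
1. the paddle lies flat on the bench, clear of the shelf, and let go ((x of paddle_butt in the frame of riser below -0.1 m or y of paddle_butt in the frame of riser above 0.13 m or y of paddle_butt in the frame of riser below -0.13 m) and height (world z) of paddle below 0.005 m and angle between paddle's own z axis and vertical below 0.08 rad and linear speed of paddle below 0.03 m/s and contact force between the fingers and paddle below 0.1 N), for 0.2 s.
2. the paddle is lifted off the bench by its handle (x of the grasp point in the frame of paddle below 0.005 m and contact force between the fingers and paddle above 0.5 N and height (world z) of paddle above 0.03 m), for 0.2 s.
At the end, for the whole second after the job is handed in: Paddle flat (within 0.12 rad) on the narrow bay's floor (neck within 10 mm of it); rib lying in the wide bay (tilt under 0.6 rad, centre within 29 mm of the floor); pin tool in the wide bay, both ends below the rim; all released and at rest (x of paddle in the frame of tray between -0.09 and 0.09 m and y of paddle in the frame of tray between -0.119 and -0.037 m and z of paddle in the frame of tray below 0.016 m and angle between paddle's own z axis and vertical below 0.12 rad and x of rib in the frame of tray between -0.11 and 0.11 m and y of rib in the frame of tray between -0.031 and 0.119 m and z of rib in the frame of tray below 0.035 m and angle between rib's own z axis and vertical below 0.6 rad and x of pintool in the frame of tray between -0.11 and 0.11 m and y of pintool in the frame of tray between -0.031 and 0.119 m and z of each of pin_tip, pin_butt in the frame of tray below 0.046 m and linear speed of each of paddle, rib, pintool below 0.03 m/s and contact force between the fingers and paddle below 0.1 N and contact force between the fingers and rib below 0.1 N and contact force between the fingers and pintool below 0.1 N); the robot touches nothing.
It fails at once if the cup or jar is shoved more than 30 mm or tipped over (distance of any of cup, jar from where it was at the start of the episode above 0.03 m or angle between any of cup, jar's own z axis and vertical above 0.5 rad).
It fails at once if the teak paddle is dropped: it falls freely at more than 0.6 m/s (a fall of about 20 mm) (contact force between the fingers and paddle below 0.01 N and linear speed of paddle above 0.6 m/s).
It fails at once if the orange rib is dropped: it falls freely at more than 0.6 m/s (a fall of about 20 mm) (contact force between the fingers and rib below 0.01 N and linear speed of rib above 0.6 m/s).
It fails at once if the pin tool is dropped: it falls freely at more than 0.6 m/s (a fall of about 20 mm) (contact force between the fingers and pintool below 0.01 N and linear speed of pintool above 0.6 m/s).
It also fails if it takes over 72 s, if anything falls off the work surface, if the arm or the gripper's body presses on something with over 40 N, if the wrist force passes 120 N, or if a joint passes its speed limit or range.

## Working session

There is one attempt and no reset: what is moved stays moved. The work goes in short steps, Python scripts to look and compute and a shell command to move; the robot and the scene stay as the last step left them, time stands still between calls to the robot, and variables do not carry over. Pictures are saved under pics/ and viewed, at most 10 in all, crops included, and the job is handed in when it is done.

```bash
mkdir -p pics; ls; cat > h.py <<'E'
import numpy as np, cv2
from scipy.spatial.transform import Rotation as R
from bench import ctrl
def world(im, m=None):
    "HxWx3 world points from a fixed camera's depth"
    K=im['camera_matrix']; d=im['depth']; v,u=np.mgrid[:d.shape[0],:d.shape[1]]
    p=np.stack([(u-K[0,2])/K[0,0]*d,-(v-K[1,2])/K[1,1]*d,-d],-1)
    E=im['extrinsics']; return p@E[:3,:3].T+E[:3,3]
def save(n,c): cv2.imwrite('pics/'+n,c[...,::-1])
E
python3 - <<'E'
from h import *
s=ctrl.get_state(); print({k:np.round(v,3) for k,v in s.items()})
for c in ['top','side']:
    im=ctrl.get_image(c); save(c+'0.png',im['color']); W=world(im); np.save(c+'W.npy',W); np.save(c+'C.npy',im['color'])
    print(c,np.round(im['extrinsics'],3).tolist(),np.round(im['camera_matrix'],1).tolist())
    for q in ['tray','riser','paddle','rib','pintool','cup','jar']:
        for o in ctrl.outline_of(q,c)[:5]:
            m=o['mask']&(im['depth']>0); 
            if m.sum()<5: continue
            P=W[m]; md=np.median(P,0)
            r=cv2.minAreaRect(P[:,:2].astype(np.float32)*1000)
            print(q,round(o['confidence'],2),np.round(o['bbox']).tolist(),'med',np.round(md,3),'rect',np.round(r[0]),np.round(r[1]),round(r[2],1))
E
```

```text
pics
{'time': np.float64(0.0), 'joint_positions': array([-1.206,  0.322, -0.07 ,  1.452,  0.023,  1.371, -0.057]), 'qd': array([-0.002, -0.002,  0.   ,  0.   , -0.   , -0.001,  0.001]), 'joint_torque': array([-0.0000e+00, -4.9129e+01, -4.0400e-01, -3.1253e+01, -6.4000e-02,
        4.4000e-02,  0.0000e+00]), 'position': array([0.223, 0.61 , 0.202]), 'tool_rot': array([-5.480e-01, -3.093e+00,  3.000e-03]), 'ft_force': array([-0.769, -0.202,  0.596]), 'torque': array([-0.02 , -0.047,  0.022]), 'grip_force': np.float64(0.0), 'grip_width': np.float64(1.005)}
top [[0.019, 0.985, -0.169, 0.397], [-1.0, 0.022, 0.014, 0.021], [0.017, 0.169, 0.986, 1.19], [0.0, 0.0, 0.0, 1.0]] [[449.7, 0.0, 321.6], [0.0, 449.7, 200.4], [0.0, 0.0, 1.0]]
tray 0.62 [258.0, 222.0, 104.0, 101.0] med [0.538 0.17  0.007] rect [544. 165.] [244. 250.] 6.6
riser 0.96 [391.0, 146.0, 95.0, 80.0] med [ 0.741 -0.171  0.061] rect [ 758. -182.] [224. 260.] 5.3
riser 0.2 [261.0, 218.0, 104.0, 100.0] med [0.538 0.169 0.007] rect [544. 165.] [244. 251.] 6.6
paddle 0.64 [387.0, 199.0, 23.0, 38.0] med [ 0.603 -0.169  0.016] rect [
[... 1150 characters left out ...]
 [284. 335.] 5.2
paddle 0.88 [346.0, 246.0, 42.0, 27.0] med [ 0.603 -0.179  0.014] rect [ 613. -168.] [ 79. 115.] 82.8
rib 0.65 [324.0, 330.0, 39.0, 30.0] med [ 0.44  -0.391  0.01 ] rect [ 443. -384.] [ 65. 102.] 82.4
pintool 0.54 [335.0, 149.0, 15.0, 12.0] med [0.793 0.276 0.011] rect [796. 279.] [19. 89.] 3.1
pintool 0.42 [354.0, 168.0, 33.0, 8.0] med [0.798 0.125 0.01 ] rect [798. 130.] [ 27. 100.] 80.0
cup 0.79 [384.0, 308.0, 33.0, 43.0] med [ 0.573 -0.407  0.051] rect [ 585. -395.] [113.  71.] 48.6
cup 0.67 [392.0, 225.0, 115.0, 97.0] med [ 0.742 -0.211  0.059] rect [ 781. -130.] [285. 331.] 5.3
jar 0.8 [271.0, 130.0, 30.0, 38.0] med [0.605 0.39  0.078] rect [631. 470.] [214. 124.] 70.4
```

```bash
python3 - <<'E'
import numpy as np, cv2
C=np.load('topC.npy')[...,::-1]
cv2.imwrite('pics/top_zoom.png',cv2.resize(C[60:340,120:520],(800,560),interpolation=cv2.INTER_CUBIC))
a=cv2.resize(C[220:295,130:205],(500,500),interpolation=cv2.INTER_CUBIC)
cv2.imwrite('pics/pin_zoom.png',a)
E
```

```text
(no output)
```

View pics/top_zoom.png

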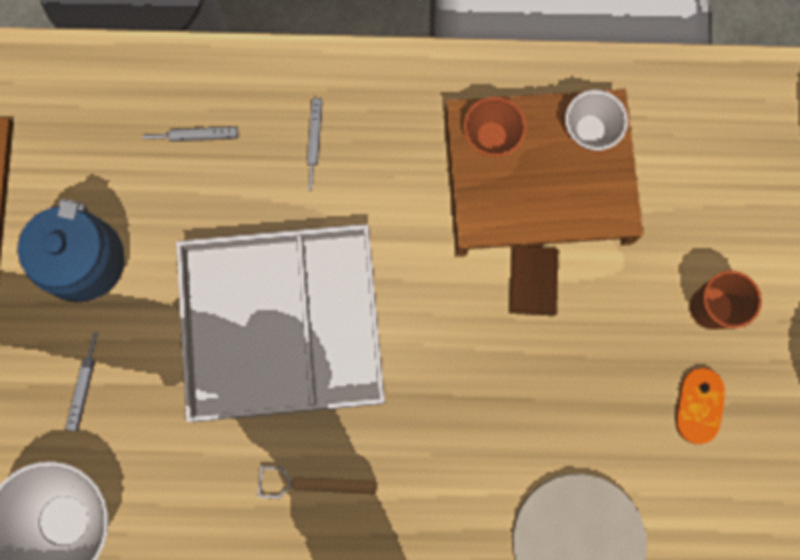

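View pics/pin_zoom.png

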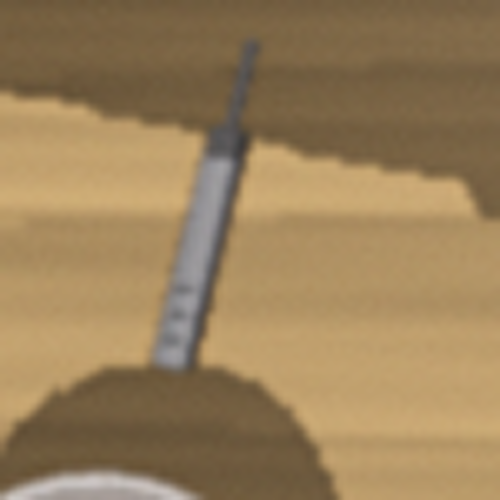

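Three look-alike pin tools in the full top image: (215,128), (278,125) and (160,257). The last, at y≈0.42 m, is farthest left (+y), with its handle end towards the robot and its needle pointing at the jar. The crop confirms that shape. The zoom shows the paddle blade at zoom px (534,280), the rib at (700,405), and the tray at (280,325) with its narrow bay on the right. I'll check the full frame for others farther left and refine the poses.

```bash
python3 - <<'E'
from h import *
im=ctrl.get_image('top'); W=world(im); K=im['camera_matrix']; E=im['extrinsics']
hsv=cv2.cvtColor(im['color'],cv2.COLOR_RGB2HSV)
def onplane(uv,z):
    d=np.c_[(uv[:,0]-K[0,2])/K[0,0],-(uv[:,1]-K[1,2])/K[1,1],-np.ones(len(uv))]@E[:3,:3].T
    return (E[:3,3]+d*((z-E[2,3])/d[:,2])[:,None])[:,:2]
def rect(m,z,n):
    v,u=np.nonzero(m); r=cv2.minAreaRect((onplane(np.c_[u,v].astype(float),z)*1000).astype(np.float32))
    xy=onplane(np.c_[u,v].astype(float),z); c=np.cov(xy.T); w,V=np.linalg.eigh(c); a=np.degrees(np.arctan2(V[1,1],V[0,1]))
    print(n,len(u),'rect',np.round(r[0],1),np.round(r[1],1),round(r[2],1),'mean',np.round(xy.mean(0)*1000,1),'axis',round((a+90)%180-90,1))
best={}
for q,z in [('paddle',.016),('rib',.012),('riser',.06)]:
    o=ctrl.outline_of(q,'top')[0]; rect(o['mask'],z,q)
for o in ctrl.outline_of('pintool','top'): rect(o['mask'],.012,'pin')
# tray rim by height
X,Y,Z=W[...,0],W[...,1],W[...,2]
box=lambda x0,x1,y0,y1:(X>x0)&(X<x1)&(Y>y0)&(Y<y1)
rect(box(.38,.72,0,.32)&(Z>.036)&(Z<.055),.046,'trayrim')
rect(box(.6,.95,-.4,-.02)&(Z>.05)&(Z<.067),.060,'riserboard')
rect(box(.5,.66,-.5,-.3)&(Z>.06),.08,'cup')
for n,b in [('bowl',box(.15,.42,.3,.6)),('plate',box(.2,.42,-.4,-.1)),('jar',box(.5,.72,.33,.52)),('loop',box(.35,.45,.05,.25))]:
    m=b&(Z>.012); 
    if m.sum()>5: rect(m,np.median(Z[m]),n+' zmax %.3f xmax %.3f ymin %.3f'%(np.percentile(Z[m],98),np.percentile(X[m],99),Y[m].min()))
# orange/dark colour segmentations
h,s,v=hsv[...,0],hsv[...,1],hsv[...,2]
rect((box(.38,.51,-.46,-.32))&(s>190)&(v>150),.012,'ribcolor')
rect((box(.52,.66,-.23,-.11))&(v<110)&(Z<.03)&(Z>.009),.016,'paddlecolor')
E
```

```text
Traceback (most recent call last):
IndexError: list index out of range
```

View pics/top0.png

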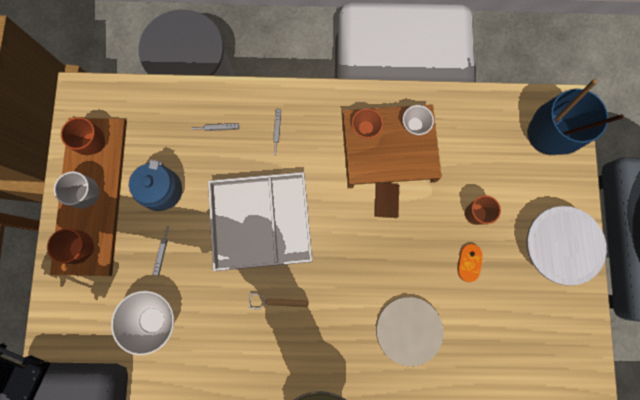

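The full frame shows only those three pin tools, so (160,257) is the one meant. Next I refine the poses.

```bash
cat > m.py <<'E'
from h import *
im=ctrl.get_image('top'); W=world(im); K=im['camera_matrix']; E=im['extrinsics']
hsv=cv2.cvtColor(im['color'],cv2.COLOR_RGB2HSV)
def onplane(uv,z):
    d=np.c_[(uv[:,0]-K[0,2])/K[0,0],-(uv[:,1]-K[1,2])/K[1,1],-np.ones(len(uv))]@E[:3,:3].T
    return (E[:3,3]+d*((z-E[2,3])/d[:,2])[:,None])[:,:2]
def rect(m,z,n):
    v,u=np.nonzero(m)
    if len(u)<6: print(n,'none'); return
    xy=onplane(np.c_[u,v].astype(float),z); r=cv2.minAreaRect((xy*1000).astype(np.float32))
    w,V=np.linalg.eigh(np.cov(xy.T)); a=np.degrees(np.arctan2(V[1,1],V[0,1]))
    print(n,len(u),'rect',np.round(r[0],1),np.round(r[1],1),round(r[2],1),'mean',np.round(xy.mean(0)*1000,1),'axis',round((a+90)%180-90,1))
def nets(*qz):
    for q,z in qz:
        for o in ctrl.outline_of(q,'top'): rect(o['mask'],z,'%s %.2f'%(q,o['confidence']))
X,Y,Z=W[...,0],W[...,1],W[...,2]
box=lambda x0,x1,y0,y1:(X>x0)&(X<x1)&(Y>y0)&(Y<y1)
h,s,v=hsv[...,0],hsv[...,1],hsv[...,2]
E
python3 - <<'E'
from m import *
nets(('paddle',.016),('rib',.012),('pintool',.012))
rect(box(.38,.72,0,.32)&(Z>.036)&(Z<.055),.046,'trayrim')
rect(box(.6,.95,-.4,-.02)&(Z>.05)&(Z<.067),.060,'riserboard')
rect(box(.5,.66,-.5,-.3)&(Z>.06),.08,'cup')
for n,b in [('bowl',box(.15,.42,.3,.6)),('plate',box(.2,.42,-.4,-.1)),('jar',box(.5,.72,.33,.52))]:
    m=b&(Z>.012); rect(m,np.median(Z[m]),n+' zmax %.3f xmax %.3f ymin %.3f'%(np.percentile(Z[m],98),np.percentile(X[m],99),Y[m].min()))
rect((box(.38,.51,-.46,-.32))&(s>190)&(v>150),.012,'ribcolor')
rect((box(.52,.66,-.23,-.11))&(v<110)&(Z<.03)&(Z>.009),.016,'paddlecolor')
c=onplane(np.array([[168,226.],[156,275]]),.0075); print('pin tip,butt by eye',c)
E
```

```text
paddle 0.67 831 rect [ 604.3 -167.6] [66.3 94.8] 90.0 mean [ 602.6 -167.3] axis -0.8
rib 0.59 772 rect [ 443.  -384.6] [60.3 97.1] 87.7 mean [ 442.1 -385.4] axis -10.2
pintool 0.70 8861 rect [541.7 168.8] [244.6 258.6] 6.4 mean [539.2 168.8] axis -85.2
pintool 0.66 245 rect [793.3 298.3] [ 19.9 124.6] 1.4 mean [795.  289.5] axis -86.3
pintool 0.61 191 rect [786.6 131.8] [ 15.3 122.5] 87.8 mean [797.3 131.2] axis -2.3
pintool 0.55 312 rect [456.7 418.5] [ 21.5 121.2] 82.6 mean [447.9 419.7] axis -9.2
trayrim 1203 rect [537.7 164.2] [231.9 249.4] 6.6 mean [539.5 163.6] axis -64.8
riserboard 5617 rect [ 717.7 -221.7] [264.7 331.6] 5.1 mean [ 729.5 -172.5] axis 89.3
cup 306 rect [ 573.9 -405.2] [75.7 72.1] 87.9 mean [ 574.7 -408.9] axis -72.7
bowl zmax 0.346 xmax 0.415 ymin 0.356 5938 rect [273.6 562.3] [287.  413.9] 11.3 mean [220.  546.4] axis -61.4
plate zmax 0.021 xmax 0.411 ymin -0.399 3426 rect [ 296.4 -284.9] [167.1 302.7] 23.8 mean [ 275.  -227.9] axis -55.4
jar zmax 0.128 xmax 0.670 ymin 0.371 2030 rect [597.  400.6] [166.2 112.8] 47.5 mean [608.3 412.5] axis 55.3
ribcolor 674 rect [ 442.9 -386.6] [55.5 98. ] 78.6 mean [ 441.9 -385.8] axis -11.3
paddlecolor 769 rect [ 605.3 -167.4] [60.3 94.2] 86.9 mean [ 603.7 -167.4] axis -3.1
pin tip,butt by eye [[0.52212283 0.40645935]
 [0.39476361 0.42750015]]
```

```bash
cat > plan.py <<'E'
from h import *
T=np.array([.538,.164]); TY=6.6
def tray(x,y):
    c,s_=np.cos(np.radians(TY)),np.sin(np.radians(TY)); return (T+np.array([[c,-s_],[s_,c]])@[x,y]).tolist()
def down(yaw): # tool y at world azimuth yaw, z down
    a=np.radians(yaw); y=np.array([np.cos(a),np.sin(a),0]); z=np.array([0,0,-1.]); return R.from_matrix(np.c_[np.cross(y,z),y,z])
def chain(*poses,start=None):
    s=ctrl.get_state(); p=np.array(s['position']); r=R.from_rotvec(s['tool_rot'])
    if start: p=np.array(start[:3]); r=down(start[3])
    for q in poses:
        t=np.array(q[:3]); rt=down(q[3]); d=r.inv().apply(t-p); w=(r.inv()*rt).as_rotvec(degrees=True)
        print(np.round(q,4),'slide',np.round(d/.25,3),'ang',np.round(w/30,3),'rows>=%.1f %.1f'%(np.linalg.norm(d)/.05,np.linalg.norm(w)/8.59)); p,r=t,rt
E
python3 - <<'E'
from plan import *
pt=tray(-.015,.086)
chain((.4436,.4195,.12,80.6),(.4436,.4195,.014,80.6),(.4436,.4195,.12,80.6),(*pt,.12,96.6),(*pt,.0205,96.6))
E
```

```text
[ 0.4436  0.4195  0.12   80.6   ] slide [-1.09  -0.415  0.334] ang [ 0.     0.    -0.357] rows>=6.1 1.2
[4.436e-01 4.195e-01 1.400e-02 8.060e+01] slide [0.    0.    0.424] ang [0. 0. 0.] rows>=2.1 0.0
[ 0.4436  0.4195  0.12   80.6   ] slide [ 0.     0.    -0.424] ang [0. 0. 0.] rows>=2.1 0.0
[ 0.5132  0.2477  0.12   96.6   ] slide [-0.387 -0.632  0.   ] ang [ 0.     0.    -0.533] rows>=3.7 1.9
[5.132e-01 2.477e-01 2.050e-02 9.660e+01] slide [0.    0.    0.398] ang [0. 0. 0.] rows>=2.0 0.0
```

```bash
python3 -m inch '[{"slide":[-0.5,-0.2,0.05],"angular":[0,0,-0.2],"claw":1},{"slide":[-0.5,-0.2,0.05],"angular":[0,0,-0.2],"claw":1},{"slide":[-0.5,-0.2,0.05],"angular":[0,0,-0.2],"claw":1},{"slide":[-1,-0.415,0.2],"angular":[0,0,-0.357],"claw":1},{"slide":[-1,-0.415,0.2],"angular":[0,0,-0.357],"claw":1},{"slide":[-1,-0.415,0.2],"angular":[0,0,-0.357],"claw":1},{"slide":[-1,-0.415,0.2],"angular":[0,0,-0.357],"claw":1},{"slide":[-1,-0.415,0.2],"angular":[0,0,-0.357],"claw":1},{"slide":[-1,-0.415,0.2],"angular":[0,0,-0.357],"claw":1}]' 20
python3 - <<'E'
from plan import *
chain((.4436,.4195,.06,80.6),(.4436,.4195,.014,80.6))
E
```

```text
time: 2.0
position: [0.4214, 0.4286, 0.1538]
tool_rot: [-0.254, -3.131, -0.002]
ft_force: [-0.9, 0.1, 0.2]
grip_width: 0.998
grip_force: 0.0
[4.436e-01 4.195e-01 6.000e-02 8.060e+01] slide [-0.094 -0.022  0.375] ang [ 0.002 -0.001  0.004] rows>=1.9 0.0
[4.436e-01 4.195e-01 1.400e-02 8.060e+01] slide [0.    0.    0.184] ang [0. 0. 0.] rows>=0.9 0.0
```

```bash
python3 -m inch '[{"slide":[-0.094,-0.022,0.19],"angular":[0,0,0],"claw":1},{"slide":[-0.094,-0.022,0.37],"angular":[0,0,0],"claw":1},{"slide":[-0.094,-0.022,0.37],"angular":[0,0,0],"claw":1},{"slide":[-0.094,-0.022,0.46],"angular":[0,0,0],"claw":1},{"slide":[-0.094,-0.022,0.52],"angular":[0,0,0],"claw":1},{"slide":[-0.094,-0.022,0.555],"angular":[0,0,0],"claw":1},{"slide":[-0.094,-0.022,0.555],"angular":[0,0,0],"claw":1},{"slide":[-0.094,-0.022,0.555],"angular":[0,0,0],"claw":1}]' 20
python3 -m inch '[{"slide":[0,0,0],"angular":[0,0,0],"claw":-1},{"slide":[0,0,0],"angular":[0,0,0],"claw":-1},{"slide":[0,0,0],"angular":[0,0,0],"claw":-1},{"slide":[0,0,0],"angular":[0,0,0],"claw":-1},{"slide":[0,0,0],"angular":[0,0,0],"claw":-1},{"slide":[0,0,0],"angular":[0,0,0],"claw":-1},{"slide":[0,0,0],"angular":[0,0,0],"claw":-1},{"slide":[0,0,0],"angular":[0,0,0],"claw":-1}]' 20
```

```text
time: 2.8
position: [0.445, 0.4186, 0.0157]
tool_rot: [0.256, 3.13, 0.002]
ft_force: [-0.5, -0.8, 0.1]
grip_width: 1.0
grip_force: 0.0
time: 3.6
position: [0.4448, 0.4178, 0.0146]
tool_rot: [0.257, 3.131, 0.0]
ft_force: [0.4, 0.3, 0.1]
grip_width: 0.357
grip_force: 0.0
```

```bash
python3 -m inch '[{"slide":[0,0,0],"angular":[0,0,0],"claw":-1},{"slide":[0,0,0],"angular":[0,0,0],"claw":-1},{"slide":[0,0,0],"angular":[0,0,0],"claw":-1},{"slide":[0,0,0],"angular":[0,0,0],"claw":-1},{"slide":[0,0,-0.1],"angular":[0,0,0],"claw":-1},{"slide":[0,0,-0.25],"angular":[0,0,0],"claw":-1},{"slide":[0,0,-0.4],"angular":[0,0,0],"claw":-1},{"slide":[0,0,-0.4],"angular":[0,0,0],"claw":-1}]' 20
python3 - <<'E'
from plan import *
pt=tray(-.015,.086)
chain((*pt,.10,96.6),(*pt,.0215,96.6))
E
```

```text
time: 4.4
position: [0.4478, 0.4208, 0.121]
tool_rot: [0.257, 3.124, 0.013]
ft_force: [0.5, 0.7, -0.1]
grip_width: 0.005
grip_force: 0.0
[ 0.5132  0.2477  0.1    96.6   ] slide [-0.371 -0.641  0.081] ang [ 0.016  0.014 -0.533] rows>=3.7 1.9
[5.132e-01 2.477e-01 2.150e-02 9.660e+01] slide [0.    0.    0.314] ang [0. 0. 0.] rows>=1.6 0.0
```

```bash
python3 - <<'E'
from h import *
im=ctrl.get_image('wrist'); save('w1.png',im['color']); print(np.round(im['tool_from_camera'],3).tolist(),im['camera_matrix'].tolist())
for o in ctrl.outline_of('pintool','wrist'): print(o['confidence'],o['bbox'])
im=ctrl.get_image('top'); C=im['color'][190:310,110:230]; save('t1.png',cv2.resize(C,(600,600),interpolation=cv2.INTER_CUBIC))
E
```

```text
[[-0.0, 0.965, 0.264, 0.072], [1.0, 0.0, 0.0, -0.0], [-0.0, 0.264, -0.965, -0.181], [0.0, 0.0, 0.0, 1.0]] [[309.70691628693146, 0.0, 317.5013366173547], [0.0, 309.70691628693146, 197.36155005494498], [0.0, 0.0, 1.0]]
0.76 [314.6, 178.9, 17.5, 99.9]
```

View pics/w1.png

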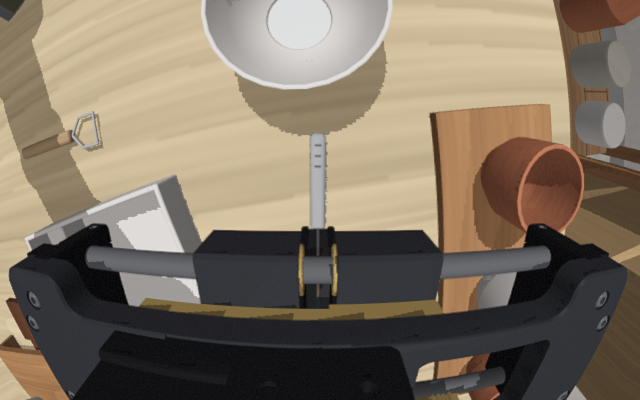

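View pics/t1.png

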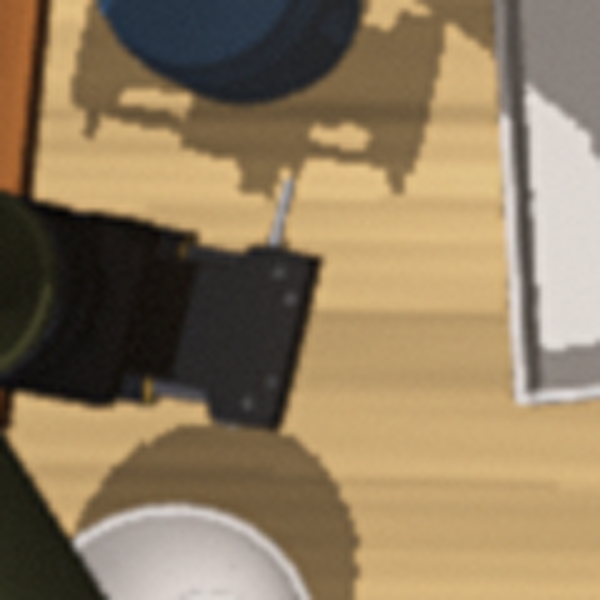

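The wrist view shows the pin tool still on the bench: its handle at (317,180) is about 17 px wide, which matches bench depth, and it's centred between the fingers. The grip slipped off, probably because I lifted before the force built up. I'll retry and check the grip before lifting.

```bash
python3 -m inch '[{"slide":[0,0,0],"angular":[0,0,0],"claw":0},{"slide":[0,0,0],"angular":[0,0,0],"claw":0},{"slide":[0,0,0],"angular":[0,0,0],"claw":0},{"slide":[0,0,0],"angular":[0,0,0],"claw":0},{"slide":[0,0,0],"angular":[0,0,0],"claw":0},{"slide":[0,0,0.15],"angular":[0,0,0],"claw":0},{"slide":[0,0,0.3],"angular":[0,0,0],"claw":0},{"slide":[0,0,0.4],"angular":[0,0,0],"claw":0},{"slide":[0,0,0.405],"angular":[0,0,0],"claw":0},{"slide":[0,0,0.405],"angular":[0,0,0],"claw":0}]' 25
python3 -m inch '[{"slide":[0,0,0],"angular":[0,0,0],"claw":-1},{"slide":[0,0,0],"angular":[0,0,0],"claw":-1},{"slide":[0,0,0],"angular":[0,0,0],"claw":-1},{"slide":[0,0,0],"angular":[0,0,0],"claw":-1},{"slide":[0,0,0],"angular":[0,0,0],"claw":-1},{"slide":[0,0,0],"angular":[0,0,0],"claw":-1},{"slide":[0,0,0],"angular":[0,0,0],"claw":-1},{"slide":[0,0,0],"angular":[0,0,0],"claw":-1}]' 25
```

```text
time: 5.55
position: [0.4449, 0.4178, 0.0135]
tool_rot: [-0.257, -3.131, 0.001]
ft_force: [0.9, 0.2, -0.5]
grip_width: 0.5
grip_force: 0.0
time: 6.35
position: [0.4448, 0.4178, 0.0133]
tool_rot: [0.257, 3.131, -0.0]
ft_force: [0.9, -0.4, -0.0]
grip_width: 0.006
grip_force: 0.0
```

```bash
python3 - <<'E'
from h import *
a=ctrl.get_image('wrist'); print(np.round(ctrl.get_state()['position'],4))
A=cv2.resize(a['color'][100:330,200:440],(480,460),interpolation=cv2.INTER_CUBIC)
im=ctrl.get_image('side'); W=world(im); d=np.linalg.norm(W-[.445,.418,.01],axis=-1); v,u=np.unravel_index(d.argmin(),d.shape); print(u,v)
# projected pixel of TCP
E=im['extrinsics'];K=im['camera_matrix'];p=E[:3,:3].T@(np.array([.445,.418,.013])-E[:3,3]); u0=K[0,0]*p[0]/-p[2]+K[0,2]; v0=-K[1,1]*p[1]/-p[2]+K[1,2]; print(u0,v0)
u0,v0=int(u0),int(v0); B=im['color'][max(0,v0-60):v0+40,max(0,u0-32):u0+32]; print(B.shape)
B=cv2.resize(B,(310,460),interpolation=cv2.INTER_CUBIC); save('c2.png',np.hstack([A,B]))
E
```

```text
[0.4448 0.4178 0.0133]
229 151
228.44242407436315 150.1414908510561
(100, 64, 3)
```

View pics/c2.png

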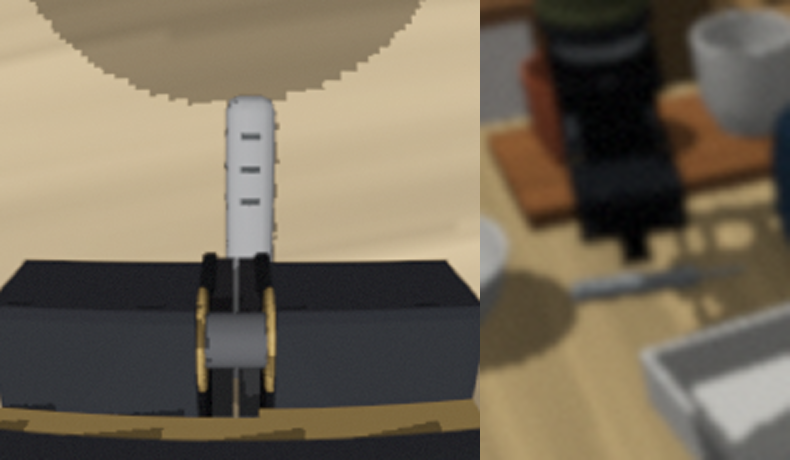

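The fingertips (side crop at (637,258)) end a few pixels above the pin (637,285), so they closed over it rather than around it. I'll measure the real tip height from depth.

```bash
python3 - <<'E'
from h import *
im=ctrl.get_image('side'); W=world(im); g=im['color'].astype(int).max(-1)
for v in range(138,158): print(v,[(g[v,u],*np.round(W[v,u]*1000).astype(int).tolist()) for u in range(225,232,2)])
w=ctrl.get_image('wrist'); print('wrist depth pin/finger',[round(float(w['depth'][v,u]),4) for v,u in [(160,325),(200,325),(240,325),(270,325),(240,305)]])
s=ctrl.get_state(); print(s['joint_positions'].round(4).tolist(), s['position'].round(4))
E
```

```text
138 [(np.int64(3), 424, 330, 117), (np.int64(10), 430, 331, 115), (np.int64(5), 436, 328, 115), (np.int64(3), 442, 325, 115)]
139 [(np.int64(4), 423, 332, 112), (np.int64(7), 429, 329, 113), (np.int64(6), 436, 328, 111), (np.int64(23), 444, 335, 105)]
140 [(np.int64(9), 423, 332, 109), (np.int64(10), 429, 327, 110), (np.int64(10), 436, 332, 105), (np.int64(56), 442, 329, 105)]
141 [(np.int64(19), 422, 331, 106), (np.int64(7), 429, 330, 104), (np.int64(17), 435, 331, 102), (np.int64(96), 442, 333, 99)]
142 [(np.int64(37), 423, 337, 98), (np.int64(5), 443, 408, 53), (np.int64(19), 450, 407, 52), (np.int64(121), 474, 493, -2)]
143 [(np.int64(58), 435, 407, 52), (np.int64(6), 443, 410, 48), (np.int64(22), 450, 410, 47), (np.int64(122), 471, 483, 0)]
144 [(np.int64(71), 435, 409, 47), (np.int64(8), 204, -859, 822), (np.int64(16), 448, 406, 45), (np.int64(109), 470, 482, -4)]
145 [(np.int64(81), 434, 405, 45), (np.int64(17), 442, 416, 37), (np.int64(26), 448, 406, 41), (np.int64(100), 468, 474, -3)]
146 [(np.int64(90), 433, 406, 41), (np.int64(45), 441, 411, 35), (np.int64(62), 447, 407, 3
[... 875 characters left out ...]
44, 411, 5), (np.int64(100), 452, 415, 1)]
154 [(np.int64(104), 429, 412, 4), (np.int64(112), 437, 415, 0), (np.int64(111), 445, 417, -3), (np.int64(132), 451, 414, -3)]
155 [(np.int64(136), 429, 415, -2), (np.int64(138), 436, 414, -3), (np.int64(136), 443, 414, -5), (np.int64(147), 450, 409, -4)]
156 [(np.int64(149), 427, 406, 0), (np.int64(149), 434, 407, -3), (np.int64(148), 441, 406, -4), (np.int64(149), 447, 399, -1)]
157 [(np.int64(154), 426, 401, -1), (np.int64(153), 432, 396, 0), (np.int64(151), 440, 400, -4), (np.int64(150), 446, 395, -3)]
wrist depth pin/finger [0.1802, 0.1855, 0.1549, 0.0832, 0.1524]
[-0.8453, 0.3942, 0.0576, 1.7557, -0.0264, 0.9926, 0.6293] [0.4448 0.4178 0.0133]
```

The gripper sits about 27 mm higher than the reported TCP implies: tips measured at z≈0.031 against a nominal 0.002, and the body edge at ≈0.098 against 0.072. The lateral position is fine. I'll open, go about 20 mm lower and measure again.

```bash
python3 -m inch '[{"slide":[0,0,0],"angular":[0,0,0],"claw":0},{"slide":[0,0,0],"angular":[0,0,0],"claw":0},{"slide":[0,0,0],"angular":[0,0,0],"claw":0},{"slide":[0,0,0],"angular":[0,0,0],"claw":0},{"slide":[0,0,0],"angular":[0,0,0],"claw":0},{"slide":[0,0,0],"angular":[0,0,0],"claw":0},{"slide":[0,0,0.03],"angular":[0,0,0],"claw":0},{"slide":[0,0,0.06],"angular":[0,0,0],"claw":0},{"slide":[0,0,0.07],"angular":[0,0,0],"claw":0},{"slide":[0,0,0.07],"angular":[0,0,0],"claw":0}]' 25
cat > tip.py <<'E'
from h import *
def tip():
    "lowest points of the fingers as seen by the side camera near the TCP"
    s=ctrl.get_state(); p=s['position']; im=ctrl.get_image('side'); W=world(im); g=im['color'].max(-1)
    Y=R.from_rotvec(s['tool_rot']).apply([0,1,0]); d=W-p; a=d@Y; b=d[...,0]*Y[1]-d[...,1]*Y[0]
    m=(np.abs(b)<.02)&(np.abs(a)<.07)&(d[...,2]<.045)&(g<110)&(im['depth']>0)
    for lo in np.arange(-.07,.07,.01):
        k=m&(a>=lo)&(a<lo+.01)
        if k.sum()>2: print('a %.2f n %d z min/5%%/max'%(lo,k.sum()),np.round(np.percentile(W[...,2][k],[0,5,100]),3))
    print(p.round(4),'w',s['grip_width'])
E
python3 -c "
from tip import *; tip()"
```

```text
time: 7.55
position: [0.4443, 0.4172, -0.0052]
tool_rot: [-0.257, -3.13, 0.002]
ft_force: [0.1, -0.9, -0.3]
grip_width: 0.499
grip_force: 0.0
a -0.04 n 32 z min/5%/max [-0.003  0.013  0.04 ]
a -0.03 n 13 z min/5%/max [-0.006 -0.004  0.032]
a -0.02 n 3 z min/5%/max [-0.004 -0.004 -0.001]
a -0.01 n 16 z min/5%/max [-0.005 -0.001  0.017]
a 0.00 n 4 z min/5%/max [0.007 0.007 0.014]
a 0.03 n 4 z min/5%/max [-0.003 -0.003  0.002]
[ 0.4443  0.4172 -0.0052] w 0.49921108213284143
```

```bash
python3 -m inch '[{"slide":[0,0,0.02],"angular":[0,0,0],"claw":0},{"slide":[0,0,0.036],"angular":[0,0,0],"claw":0},{"slide":[0,0,0.036],"angular":[0,0,0],"claw":-1},{"slide":[0,0,0.036],"angular":[0,0,0],"claw":-1},{"slide":[0,0,0.036],"angular":[0,0,0],"claw":-1},{"slide":[0,0,0.036],"angular":[0,0,0],"claw":-1},{"slide":[0,0,0.036],"angular":[0,0,0],"claw":-1},{"slide":[0,0,0.036],"angular":[0,0,0],"claw":-1},{"slide":[0,0,0.036],"angular":[0,0,0],"claw":-1},{"slide":[0,0,0.036],"angular":[0,0,0],"claw":-1}]' 25
python3 - <<'E'
from plan import *
pt=tray(-.015,.086); s=ctrl.get_state(); x,y,z=s['position']
chain((x,y,.08,80.6),(*pt,.08,96.6),(*pt,z+.0065,96.6))
E
```

```text
time: 8.6
position: [0.4449, 0.4181, -0.0129]
tool_rot: [0.257, 3.131, 0.001]
ft_force: [-0.4, 0.9, 0.7]
grip_width: 0.166
grip_force: 25.0
[4.449e-01 4.181e-01 8.000e-02 8.060e+01] slide [-0.     0.    -0.372] ang [0.001 0.001 0.001] rows>=1.9 0.0
[5.132e-01 2.477e-01 8.000e-02 9.660e+01] slide [-0.381 -0.628  0.   ] ang [ 0.     0.    -0.533] rows>=3.7 1.9
[ 5.132e-01  2.477e-01 -6.400e-03  9.660e+01] slide [0.    0.    0.346] ang [0. 0. 0.] rows>=1.7 0.0
```

```bash
python3 -m inch '[{"slide":[0,0,-0.1],"angular":[0,0,0],"claw":-1},{"slide":[0,0,-0.24],"angular":[0,0,0],"claw":-1},{"slide":[0,0,-0.372],"angular":[0,0,0],"claw":-1},{"slide":[-0.08,-0.13,-0.372],"angular":[0,0,-0.1],"claw":-1},{"slide":[-0.17,-0.28,-0.372],"angular":[0,0,-0.25],"claw":-1},{"slide":[-0.26,-0.43,-0.372],"angular":[0,0,-0.4],"claw":-1},{"slide":[-0.34,-0.56,-0.372],"angular":[0,0,-0.533],"claw":-1},{"slide":[-0.381,-0.628,-0.372],"angular":[0,0,-0.533],"claw":-1},{"slide":[-0.381,-0.628,-0.372],"angular":[0,0,-0.533],"claw":-1},{"slide":[-0.381,-0.628,-0.372],"angular":[0,0,-0.533],"claw":-1}]' 25
python3 - <<'E'
from plan import *
pt=tray(-.015,.086)
chain((*pt,-.006,96.6))
E
```

```text
time: 9.6
position: [0.5128, 0.2475, 0.0796]
tool_rot: [0.179, -3.136, -0.001]
ft_force: [-0.1, 0.9, -1.1]
grip_width: 0.168
grip_force: 25.0
[ 5.132e-01  2.477e-01 -6.000e-03  9.660e+01] slide [-0.002  0.     0.343] ang [ 0.001 -0.001 -0.002] rows>=1.7 0.0
```

```bash
python3 -m inch '[{"slide":[0,0,0.15],"angular":[0,0,0],"claw":-1},{"slide":[0,0,0.25],"angular":[0,0,0],"claw":-1},{"slide":[0,0,0.31],"angular":[0,0,0],"claw":-1},{"slide":[0,0,0.33],"angular":[0,0,0],"claw":-1},{"slide":[0,0,0.34],"angular":[0,0,0],"claw":-1},{"slide":[0,0,0.34],"angular":[0,0,0],"claw":-1},{"slide":[0,0,0.34],"angular":[0,0,0],"claw":-0.5},{"slide":[0,0,0.34],"angular":[0,0,0],"claw":-0.5},{"slide":[0,0,0.34],"angular":[0,0,0],"claw":-0.5},{"slide":[0,0,0.34],"angular":[0,0,0],"claw":-0.5}]' 25
python3 - <<'E'
from plan import *
x,y,z=ctrl.get_state()['position']
chain((x,y,.10,96.6),(.480,.0,.10,96.6),(.442,-.25,.1,78.8),(.442,-.386,.05,78.8),(.442,-.386,-.0145,78.8))
E
```

```text
time: 10.6
position: [0.5136, 0.2476, -0.0046]
tool_rot: [-0.181, 3.135, 0.001]
ft_force: [-0.6, 0.4, 0.3]
grip_width: 0.25
grip_force: 0.0
[ 0.5136  0.2476  0.1    96.6   ] slide [-0.     0.    -0.418] ang [ 0.001  0.002 -0.   ] rows>=2.1 0.0
[ 0.48  0.    0.1  96.6 ] slide [ 0.247 -0.968  0.   ] ang [0. 0. 0.] rows>=5.0 0.0
[ 0.442 -0.25   0.1   78.8  ] slide [ 0.266 -0.976  0.   ] ang [0.    0.    0.593] rows>=5.1 2.1
[ 4.42e-01 -3.86e-01  5.00e-02  7.88e+01] slide [-0.106 -0.534  0.2  ] ang [0. 0. 0.] rows>=2.9 0.0
[ 4.42e-01 -3.86e-01 -1.45e-02  7.88e+01] slide [0.    0.    0.258] ang [0. 0. 0.] rows>=1.3 0.0
```

```bash
python3 -m inch '[{"slide":[0,0,-0.1],"angular":[0,0,0],"claw":-0.5},{"slide":[0,0,-0.25],"angular":[0,0,0],"claw":-0.5},{"slide":[0,0,-0.418],"angular":[0,0,0],"claw":1},{"slide":[0.247,-0.968,-0.418],"angular":[0,0,0],"claw":1},{"slide":[0.247,-0.968,-0.418],"angular":[0,0,0],"claw":1},{"slide":[0.247,-0.968,-0.418],"angular":[0,0,0],"claw":1},{"slide":[0.247,-0.968,-0.418],"angular":[0,0,0],"claw":1},{"slide":[0.247,-0.968,-0.418],"angular":[0,0,0],"claw":1},{"slide":[0.247,-0.968,-0.418],"angular":[0,0,0],"claw":1},{"slide":[0.247,-0.968,-0.418],"angular":[0,0,0],"claw":1}]' 25
python3 -m inch '[{"slide":[0.266,-0.976,0],"angular":[0,0,0.593],"claw":1},{"slide":[0.266,-0.976,0],"angular":[0,0,0.593],"claw":1},{"slide":[0.266,-0.976,0],"angular":[0,0,0.593],"claw":1},{"slide":[0.266,-0.976,0],"angular":[0,0,0.593],"claw":1},{"slide":[0.266,-0.976,0],"angular":[0,0,0.593],"claw":1},{"slide":[0.266,-0.976,0],"angular":[0,0,0.593],"claw":1},{"slide":[0.266,-0.976,0],"angular":[0,0,0.593],"claw":1},{"slide":[0.266,-0.976,0],"angular":[0,0,0.593],"claw":1}]' 25
python3 - <<'E'
from plan import *
chain((.442,-.386,.03,78.8),(.442,-.386,-.0145,78.8))
from m import *
nets(('pintool',.02))
rect((box(.38,.51,-.46,-.32))&(s>190)&(v>150),.012,'ribcolor')
E
```

```text
time: 11.6
position: [0.4797, -0.0011, 0.0997]
tool_rot: [-0.176, 3.136, 0.001]
ft_force: [0.3, 1.1, 0.5]
grip_width: 0.894
grip_force: 0.0
time: 12.4
position: [0.4427, -0.2478, 0.0991]
tool_rot: [-0.301, -3.127, -0.002]
ft_force: [0.4, 0.3, -0.1]
grip_width: 1.002
grip_force: 0.0
[ 4.42e-01 -3.86e-01  3.00e-02  7.88e+01] slide [-0.103 -0.544  0.276] ang [ 0.002 -0.001  0.007] rows>=3.1 0.0
[ 4.42e-01 -3.86e-01 -1.45e-02  7.88e+01] slide [0.    0.    0.178] ang [0. 0. 0.] rows>=0.9 0.0
pintool 0.71 228 rect [525.9 247.2] [123.4  15.6] 3.2 mean [517.7 247. ] axis 6.2
pintool 0.52 203 rect [796.4 129.5] [18.  96.4] 87.9 mean [796.2 130.1] axis -2.0
pintool 0.50 232 rect [790.9 284.5] [19.7 99.6] 1.4 mean [792.7 285. ] axis -86.5
ribcolor none
```

```bash
python3 -m inch '[{"slide":[-0.05,-0.27,0.05],"angular":[0,0,0],"claw":1},{"slide":[-0.103,-0.46,0.05],"angular":[0,0,0],"claw":1},{"slide":[-0.103,-0.544,0.1],"angular":[0,0,0],"claw":1},{"slide":[-0.103,-0.544,0.1],"angular":[0,0,0],"claw":1},{"slide":[-0.103,-0.544,0.25],"angular":[0,0,0],"claw":1},{"slide":[-0.103,-0.544,0.36],"angular":[0,0,0],"claw":1},{"slide":[-0.103,-0.544,0.42],"angular":[0,0,0],"claw":1},{"slide":[-0.103,-0.544,0.45],"angular":[0,0,0],"claw":1},{"slide":[-0.103,-0.544,0.45],"angular":[0,0,0],"claw":1}]' 20
python3 -m inch '[{"slide":[0,0,0],"angular":[0,0,0],"claw":-1},{"slide":[0,0,0],"angular":[0,0,0],"claw":-1},{"slide":[0,0,0],"angular":[0,0,0],"claw":-1},{"slide":[0,0,0],"angular":[0,0,0],"claw":-1},{"slide":[0,0,0],"angular":[0,0,0],"claw":-1},{"slide":[0,0,0],"angular":[0,0,0],"claw":-1},{"slide":[0,0,0],"angular":[0,0,0],"claw":-1},{"slide":[0,0,0],"angular":[0,0,0],"claw":-1},{"slide":[0,0,0],"angular":[0,0,0],"claw":-1}]' 20
python3 - <<'E'
from plan import *
pt=tray(0,.024); x,y,z=ctrl.get_state()['position']
chain((x,y,.10,78.8),(.46,-.16,.1,78.8),(*pt,.10,96.6),(*pt,z+.0065,96.6))
E
```

```text
time: 13.4
position: [0.4409, -0.3875, -0.0135]
tool_rot: [-0.304, -3.126, -0.001]
ft_force: [0.0, 0.2, -0.3]
grip_width: 0.997
grip_force: 0.0
time: 14.3
position: [0.4409, -0.3884, -0.0128]
tool_rot: [0.306, 3.126, 0.001]
ft_force: [-0.8, 2.6, 5.3]
grip_width: 0.641
grip_force: 20.0
[ 0.4409 -0.3884  0.1    78.8   ] slide [-0.     0.    -0.451] ang [0.001 0.001 0.001] rows>=2.3 0.0
[ 0.46 -0.16  0.1  78.8 ] slide [0.102 0.911 0.   ] ang [0. 0. 0.] rows>=4.6 0.0
[ 0.5352  0.1878  0.1    96.6   ] slide [-0.025  1.423  0.   ] ang [ 0.     0.    -0.593] rows>=7.1 2.1
[ 5.352e-01  1.878e-01 -6.300e-03  9.660e+01] slide [0.    0.    0.425] ang [0. 0. 0.] rows>=2.1 0.0
```

```bash
python3 -m inch '[{"slide":[0,0,-0.1],"angular":[0,0,0],"claw":-1},{"slide":[0,0,-0.25],"angular":[0,0,0],"claw":-1},{"slide":[0,0.05,-0.4],"angular":[0,0,0],"claw":-1},{"slide":[0.03,0.2,-0.451],"angular":[0,0,0],"claw":-1},{"slide":[0.05,0.37,-0.451],"angular":[0,0,0],"claw":-1},{"slide":[0.07,0.54,-0.451],"angular":[0,0,0],"claw":-1},{"slide":[0.09,0.71,-0.451],"angular":[0,0,0],"claw":-1},{"slide":[0.1,0.86,-0.451],"angular":[0,0,0],"claw":-1},{"slide":[0.102,0.96,-0.451],"angular":[0,0,0],"claw":-1},{"slide":[0.102,1,-0.451],"angular":[0,0,0],"claw":-1}]' 20
python3 - <<'E'
from plan import *
pt=tray(0,.024)
chain((.50,.05,.1,90),(*pt,.10,96.6),(*pt,-.006,96.6)); chain((*pt,.10,96.6))
E
```

```text
time: 15.3
position: [0.4642, -0.1355, 0.0991]
tool_rot: [-0.3, -3.127, -0.001]
ft_force: [-0.1, 0.7, -0.7]
grip_width: 0.635
grip_force: 20.0
[5.e-01 5.e-02 1.e-01 9.e+01] slide [ 0.     0.756 -0.003] ang [ 0.001 -0.001 -0.365] rows>=3.8 1.3
[ 0.5352  0.1878  0.1    96.6   ] slide [-0.141  0.551  0.   ] ang [ 0.    0.   -0.22] rows>=2.8 0.8
[ 5.352e-01  1.878e-01 -6.000e-03  9.660e+01] slide [0.    0.    0.424] ang [0. 0. 0.] rows>=2.1 0.0
[ 0.5352  0.1878  0.1    96.6   ] slide [-0.033  1.324 -0.003] ang [ 0.001 -0.    -0.585] rows>=6.6 2.0
```

```bash
python3 -m inch '[{"slide":[0,0.16,0],"angular":[0,0,-0.1],"claw":-1},{"slide":[0,0.34,0],"angular":[0,0,-0.2],"claw":-1},{"slide":[0,0.52,0],"angular":[0,0,-0.3],"claw":-1},{"slide":[-0.01,0.7,0],"angular":[0,0,-0.4],"claw":-1},{"slide":[-0.02,0.86,0],"angular":[0,0,-0.5],"claw":-1},{"slide":[-0.03,0.96,0],"angular":[0,0,-0.585],"claw":-1},{"slide":[-0.033,0.99,0],"angular":[0,0,-0.585],"claw":-1},{"slide":[-0.033,0.99,0],"angular":[0,0,-0.585],"claw":-1}]' 20
python3 - <<'E'
from plan import *
pt=tray(0,.024)
chain((*pt,.10,96.6),(*pt,-.006,96.6))
E
```

```text
time: 16.1
position: [0.5204, 0.1019, 0.0992]
tool_rot: [0.173, -3.136, 0.002]
ft_force: [-0.1, -0.5, -0.7]
grip_width: 0.637
grip_force: 20.0
[ 0.5352  0.1878  0.1    96.6   ] slide [-0.097  0.335 -0.004] ang [-0.002 -0.001 -0.009] rows>=1.7 0.0
[ 5.352e-01  1.878e-01 -6.000e-03  9.660e+01] slide [0.    0.    0.424] ang [0. 0. 0.] rows>=2.1 0.0
```

```bash
python3 -m inch '[{"slide":[-0.05,0.15,0],"angular":[0,0,0],"claw":-1},{"slide":[-0.097,0.3,0],"angular":[0,0,0],"claw":-1},{"slide":[-0.097,0.335,0],"angular":[0,0,0],"claw":-1},{"slide":[-0.097,0.335,0],"angular":[0,0,0],"claw":-1},{"slide":[-0.097,0.335,0.12],"angular":[0,0,0],"claw":-1},{"slide":[-0.097,0.335,0.25],"angular":[0,0,0],"claw":-1},{"slide":[-0.097,0.335,0.35],"angular":[0,0,0],"claw":-1},{"slide":[-0.097,0.335,0.4],"angular":[0,0,0],"claw":-1},{"slide":[-0.097,0.335,0.415],"angular":[0,0,0],"claw":-1},{"slide":[-0.097,0.335,0.415],"angular":[0,0,0],"claw":-1}]' 20
python3 -m inch '[{"slide":[0,0,0.006],"angular":[0,0,0],"claw":-1},{"slide":[0,0,0.006],"angular":[0,0,0],"claw":0.5},{"slide":[0,0,0.006],"angular":[0,0,0],"claw":0.5},{"slide":[0,0,0.006],"angular":[0,0,0],"claw":0.5},{"slide":[0,0,0.006],"angular":[0,0,0],"claw":0.5}]' 20
python3 - <<'E'
from plan import *
x,y,z=ctrl.get_state()['position']
c=np.radians(176.9); b=np.array([.604,-.1675]) # blade centre
chain((x,y,.1,96.6),(.52,-.05,.1,90),(*b,.10,86.9),(*b,-.0145,86.9))
E
```

```text
time: 17.1
position: [0.5355, 0.1874, -0.0037]
tool_rot: [-0.171, 3.137, -0.001]
ft_force: [0.6, -0.3, -0.6]
grip_width: 0.634
grip_force: 20.0
time: 17.6
position: [0.5352, 0.189, -0.0053]
tool_rot: [-0.175, 3.136, 0.0]
ft_force: [0.6, 0.3, -0.7]
grip_width: 0.747
grip_force: 0.0
[ 0.5352  0.189   0.1    96.6   ] slide [-0.     0.    -0.421] ang [ 0.     0.001 -0.007] rows>=2.1 0.0
[ 5.2e-01 -5.0e-02  1.0e-01  9.0e+01] slide [ 0.17  -0.943  0.   ] ang [0.   0.   0.22] rows>=4.8 0.8
[ 0.604  -0.1675  0.1    86.9   ] slide [-0.336 -0.47   0.   ] ang [0.    0.    0.103] rows>=2.9 0.4
[ 6.040e-01 -1.675e-01 -1.450e-02  8.690e+01] slide [0.    0.    0.458] ang [0. 0. 0.] rows>=2.3 0.0
```

```bash
python3 -m inch '[{"slide":[0,0,-0.1],"angular":[0,0,0],"claw":0.5},{"slide":[0,0,-0.25],"angular":[0,0,0],"claw":0.5},{"slide":[0,0,-0.42],"angular":[0,0,0],"claw":1},{"slide":[0.17,-0.943,-0.42],"angular":[0,0,0.22],"claw":1},{"slide":[0.17,-0.943,-0.42],"angular":[0,0,0.22],"claw":1},{"slide":[0.17,-0.943,-0.42],"angular":[0,0,0.22],"claw":1},{"slide":[0.17,-0.943,-0.42],"angular":[0,0,0.22],"claw":1},{"slide":[0.17,-0.943,-0.42],"angular":[0,0,0.22],"claw":1},{"slide":[0.17,-0.943,-0.42],"angular":[0,0,0.22],"claw":1},{"slide":[0.17,-0.943,-0.42],"angular":[0,0,0.22],"claw":1}]' 20
python3 - <<'E'
from plan import *
chain((.589,-.1667,.09,86.9),(.589,-.1667,-.0145,86.9))
from m import *
nets(('rib',.018),('pintool',.02))
rect((box(.52,.66,-.23,-.11))&(v<110)&(Z<.03)&(Z>.009),.016,'paddlecolor')
E
```

```text
time: 18.6
position: [0.5188, -0.051, 0.0996]
tool_rot: [0.011, 3.141, 0.001]
ft_force: [0.1, 0.1, 0.3]
grip_width: 1.002
grip_force: 0.0
[ 0.589  -0.1667  0.09   86.9   ] slide [-0.284 -0.461  0.038] ang [0.001 0.001 0.09 ] rows>=2.7 0.3
[ 5.890e-01 -1.667e-01 -1.450e-02  8.690e+01] slide [0.    0.    0.418] ang [0. 0. 0.] rows>=2.1 0.0
rib 0.63 726 rect [535.2 188. ] [97.7 57.4] 2.8 mean [535.7 187.6] axis 7.5
rib 0.58 239 rect [512.9 245.5] [91.9 18.2] 3.2 mean [510.8 246. ] axis 6.8
pintool 0.75 231 rect [792.8 285.8] [ 18.3 102.4] 3.6 mean [792.8 283.6] axis -86.5
pintool 0.68 199 rect [786.7 130.8] [ 15.5 121.6] 87.4 mean [794.8 130.5] axis -2.6
pintool 0.58 198 rect [511.4 243.8] [94.2 15.5] 3.1 mean [507.1 245. ] axis 6.1
paddlecolor 162 rect [ 602.1 -191.2] [12.6 89.6] 86.9 mean [ 601.7 -191.2] axis -2.9
```

Rib and pin tool lie in the wide bay. Next I grip the paddle's blade.

```bash
python3 -m inch '[{"slide":[-0.15,-0.25,0],"angular":[0,0,0.09],"claw":1},{"slide":[-0.284,-0.42,0],"angular":[0,0,0.09],"claw":1},{"slide":[-0.284,-0.461,0],"angular":[0,0,0.09],"claw":1},{"slide":[-0.284,-0.461,0.03],"angular":[0,0,0.09],"claw":1},{"slide":[-0.284,-0.461,0.15],"angular":[0,0,0.09],"claw":1},{"slide":[-0.284,-0.461,0.28],"angular":[0,0,0.09],"claw":1},{"slide":[-0.284,-0.461,0.38],"angular":[0,0,0.09],"claw":1},{"slide":[-0.284,-0.461,0.44],"angular":[0,0,0.09],"claw":1},{"slide":[-0.284,-0.461,0.452],"angular":[0,0,0.09],"claw":1},{"slide":[-0.284,-0.461,0.452],"angular":[0,0,0.09],"claw":1}]' 20
python3 -m inch '[{"slide":[0,0,0],"angular":[0,0,0],"claw":-1},{"slide":[0,0,0],"angular":[0,0,0],"claw":-1},{"slide":[0,0,0],"angular":[0,0,0],"claw":-1},{"slide":[0,0,0],"angular":[0,0,0],"claw":-1},{"slide":[0,0,0],"angular":[0,0,0],"claw":-1},{"slide":[0,0,0],"angular":[0,0,0],"claw":-1},{"slide":[0,0,0],"angular":[0,0,0],"claw":-1},{"slide":[0,0,0],"angular":[0,0,0],"claw":-1}]' 20
python3 - <<'E'
from plan import *
x,y,z=ctrl.get_state()['position']
chain((.445,-.16,z+.001,86.9))
E
```

```text
time: 19.75
position: [0.5897, -0.1649, -0.0135]
tool_rot: [-0.079, -3.141, -0.0]
ft_force: [0.5, 0.0, 1.0]
grip_width: 0.998
grip_force: 0.0
time: 20.55
position: [0.5898, -0.1661, -0.013]
tool_rot: [0.081, 3.14, -0.0]
ft_force: [-0.9, -1.5, 7.0]
grip_width: 0.713
grip_force: 20.0
[ 4.45e-01 -1.60e-01 -1.20e-02  8.69e+01] slide [ 0.58  -0.006 -0.005] ang [-0.     0.002  0.005] rows>=2.9 0.0
```

```bash
python3 -m inch '[{"slide":[0,0,-0.008],"angular":[0,0,0],"claw":-1},{"slide":[0.08,0,-0.008],"angular":[0,0,0],"claw":-1},{"slide":[0.18,0,-0.008],"angular":[0,0,0],"claw":-1},{"slide":[0.29,0,-0.008],"angular":[0,0,0],"claw":-1},{"slide":[0.4,0,-0.008],"angular":[0,0,0],"claw":-1},{"slide":[0.5,0,-0.008],"angular":[0,0,0],"claw":-1},{"slide":[0.56,0,-0.008],"angular":[0,0,0],"claw":-1},{"slide":[0.58,0,-0.004],"angular":[0,0,0],"claw":-1},{"slide":[0.58,0,0],"angular":[0,0,0],"claw":-1},{"slide":[0.58,0,0],"angular":[0,0,0],"claw":-1}]' 20
python3 -m inch '[{"slide":[0,0,0],"angular":[0,0,0],"claw":1},{"slide":[0,0,0],"angular":[0,0,0],"claw":1},{"slide":[0,0,0],"angular":[0,0,0],"claw":1},{"slide":[0,0,0],"angular":[0,0,0],"claw":1},{"slide":[0,0,0],"angular":[0,0,0],"claw":1},{"slide":[0,0,-0.1],"angular":[0,0,0],"claw":1},{"slide":[0,0,-0.25],"angular":[0,0,0],"claw":1},{"slide":[0,0.2,-0.42],"angular":[0,0,0],"claw":1},{"slide":[0,0.4,-0.42],"angular":[0,0,0],"claw":1},{"slide":[0,0.4,-0.42],"angular":[0,0,0],"claw":1}]' 20
python3 - <<'E'
from m import *
nets(('paddle',.016))
m=(box(.36,.66,-.26,-.06))&(v<110)&(Z<.03)&(Z>.007); rect(m,.016,'paddlecolor')
vv,uu=np.nonzero(m); xy=onplane(np.c_[uu,vv].astype(float),.016)
for lo in np.arange(.38,.66,.02):
    k=(xy[:,0]>=lo)&(xy[:,0]<lo+.02)
    if k.any(): print(round(lo+.01,2),k.sum(),np.round([xy[k,1].min(),xy[k,1].max(),xy[k,1].mean()],4))
print(xy[:,0].min(),xy[:,0].max())
save('t3.png',cv2.resize(im['color'][90:300,300:500],(571,600)))
E
```

```text
time: 21.55
position: [0.443, -0.158, -0.0131]
tool_rot: [-0.08, -3.136, -0.002]
ft_force: [-8.2, 2.1, 15.1]
grip_width: 0.709
grip_force: 20.0
time: 22.55
position: [0.4512, -0.0532, 0.0931]
tool_rot: [0.071, 3.137, 0.004]
ft_force: [0.6, -0.7, -0.5]
grip_width: 0.999
grip_force: 0.0
paddle 0.72 7892 rect [540.5 166.2] [243.5 261.1] 7.1 mean [541.2 165.9] axis -63.6
paddle 0.64 159 rect [ 578.5 -163.6] [26.5 43.2] 89.6 mean [ 578.1 -164.7] axis -0.5
paddlecolor 161 rect [ 553.5 -154.1] [275.1  77.6] 28.7 mean [ 569.  -156.8] axis 28.6
0.41 3 [-0.1861 -0.1861 -0.1861]
0.43 4 [-0.1862 -0.1862 -0.1862]
0.45 1 [-0.1865 -0.1865 -0.1865]
0.47 7 [-0.1892 -0.1865 -0.1888]
0.49 8 [-0.1894 -0.1893 -0.1893]
0.55 14 [-0.1714 -0.1555 -0.1635]
0.57 49 [-0.1715 -0.1555 -0.1635]
0.59 55 [-0.1743 -0.1556 -0.1645]
0.61 2 [-0.1716 -0.169  -0.1703]
0.63 12 [-0.0784 -0.065  -0.0717]
0.65 5 [-0.0622 -0.0621 -0.0622]
0.67 1 [-0.0621 -0.0621 -0.0621]
0.4142217509106245 0.6600183910282207
```

View pics/t3.png

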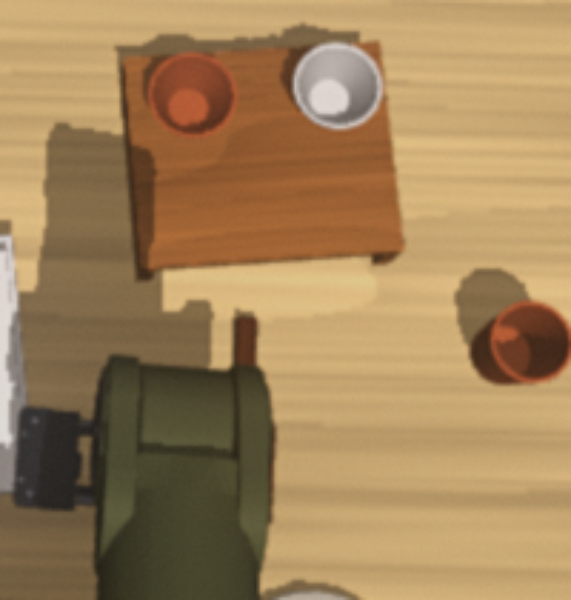

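The crop shows the paddle handle clear in front of the shelf, with its butt at crop px (245,318), well below the shelf front at y≈265. Next I grasp it by the handle.

```bash
python3 - <<'E'
from plan import *
pt=tray(.020,-.078); g=(.529,-.1615)
chain((*g,.09,87.3),(*g,-.0145,87.3),(*g,.09,87.3),(*pt,.09,96.6),(*pt,-.0065,96.6))
E
```

```text
[ 0.529  -0.1615  0.09   87.3   ] slide [-0.335 -0.406  0.007] ang [0.001 0.002 0.002] rows>=2.6 0.0
[ 5.290e-01 -1.615e-01 -1.450e-02  8.730e+01] slide [0.    0.    0.418] ang [0. 0. 0.] rows>=2.1 0.0
[ 0.529  -0.1615  0.09   87.3   ] slide [ 0.     0.    -0.418] ang [0. 0. 0.] rows>=2.1 0.0
[5.668e-01 8.880e-02 9.000e-02 9.660e+01] slide [-0.104  1.007  0.   ] ang [ 0.    0.   -0.31] rows>=5.1 1.1
[ 5.668e-01  8.880e-02 -6.500e-03  9.660e+01] slide [0.    0.    0.386] ang [0. 0. 0.] rows>=1.9 0.0
```

```bash
python3 -m inch '[{"slide":[-0.17,-0.2,0],"angular":[0,0,0],"claw":1},{"slide":[-0.335,-0.36,0],"angular":[0,0,0],"claw":1},{"slide":[-0.335,-0.406,0],"angular":[0,0,0],"claw":1},{"slide":[-0.335,-0.406,0.03],"angular":[0,0,0],"claw":1},{"slide":[-0.335,-0.406,0.15],"angular":[0,0,0],"claw":0.6},{"slide":[-0.335,-0.406,0.28],"angular":[0,0,0],"claw":0.2},{"slide":[-0.335,-0.406,0.36],"angular":[0,0,0],"claw":0.2},{"slide":[-0.335,-0.406,0.41],"angular":[0,0,0],"claw":0.2},{"slide":[-0.335,-0.406,0.42],"angular":[0,0,0],"claw":0.2},{"slide":[-0.335,-0.406,0.42],"angular":[0,0,0],"claw":0.2}]' 35
python3 -m inch '[{"slide":[0,0,0],"angular":[0,0,0],"claw":-1},{"slide":[0,0,0],"angular":[0,0,0],"claw":-1},{"slide":[0,0,0],"angular":[0,0,0],"claw":-1},{"slide":[0,0,0],"angular":[0,0,0],"claw":-1},{"slide":[0,0,0],"angular":[0,0,0],"claw":-1},{"slide":[0,0,0],"angular":[0,0,0],"claw":-1},{"slide":[0,0,0],"angular":[0,0,0],"claw":-1},{"slide":[0,0,0],"angular":[0,0,0],"claw":-1},{"slide":[0,0,0],"angular":[0,0,0],"claw":-1}]' 35
```

```text
time: 23.65
position: [0.5279, -0.1647, -0.0137]
tool_rot: [-0.082, -3.14, 0.0]
ft_force: [0.8, 0.3, 1.5]
grip_width: 0.614
grip_force: 0.0
time: 24.55
position: [0.5284, -0.1639, -0.0133]
tool_rot: [0.08, 3.14, 0.001]
ft_force: [-0.4, 1.1, 3.9]
grip_width: 0.225
grip_force: 35.0
```

```bash
python3 -m inch '[{"slide":[0,0,-0.06],"angular":[0,0,0],"claw":-1},{"slide":[0,0,-0.15],"angular":[0,0,0],"claw":-1},{"slide":[0,0,-0.26],"angular":[0,0,0],"claw":-1},{"slide":[0,0,-0.36],"angular":[0,0,0],"claw":-1},{"slide":[0,0,-0.42],"angular":[0,0,0],"claw":-1},{"slide":[0,0,-0.42],"angular":[0,0,0],"claw":-1},{"slide":[0,0,-0.42],"angular":[0,0,0],"claw":-1}]' 35
python3 - <<'E'
from plan import *
pt=tray(.020,-.078); chain((*pt,.09,96.6))
im=ctrl.get_image('side'); W=world(im); g=im['color'].max(-1); p=ctrl.get_state()['position']
m=(np.abs(W[...,0]-p[0]+.07)<.12)&(np.abs(W[...,1]-p[1])<.05)&(g<110)&(W[...,2]>.06)&(W[...,2]<.14)&(im['depth']>0)
for lo in np.arange(.38,.64,.02):
    k=m&(W[...,0]>=lo)&(W[...,0]<lo+.02)
    if k.sum()>3: print(round(lo,2),k.sum(),np.percentile(W[...,2][k],[5,50,95]).round(3))
E
```

```text
time: 25.25
position: [0.5277, -0.164, 0.0909]
tool_rot: [-0.08, -3.14, -0.0]
ft_force: [-0.6, -0.4, -0.2]
grip_width: 0.225
grip_force: 35.0
[5.668e-01 8.880e-02 9.000e-02 9.660e+01] slide [-0.105  1.018  0.004] ang [ 0.    -0.001 -0.318] rows>=5.1 1.1
0.4 100 [0.109 0.118 0.121]
0.42 171 [0.11  0.118 0.121]
0.44 174 [0.109 0.118 0.121]
0.46 161 [0.11  0.118 0.121]
0.48 156 [0.111 0.118 0.121]
0.5 69 [0.109 0.118 0.124]
0.52 8 [0.118 0.119 0.124]
```

The paddle is held level: its top is at z≈0.118–0.121 along the whole blade. Next I carry it to the narrow bay.

```bash
python3 -m inch '[{"slide":[-0.02,0.12,0],"angular":[0,0,-0.05],"claw":-1},{"slide":[-0.04,0.28,0],"angular":[0,0,-0.1],"claw":-1},{"slide":[-0.05,0.44,0],"angular":[0,0,-0.18],"claw":-1},{"slide":[-0.07,0.6,0],"angular":[0,0,-0.25],"claw":-1},{"slide":[-0.08,0.76,0],"angular":[0,0,-0.318],"claw":-1},{"slide":[-0.1,0.89,0],"angular":[0,0,-0.318],"claw":-1},{"slide":[-0.105,0.97,0],"angular":[0,0,-0.318],"claw":-1},{"slide":[-0.105,1,0],"angular":[0,0,-0.318],"claw":-1},{"slide":[-0.105,1,0],"angular":[0,0,-0.318],"claw":-1},{"slide":[-0.105,1,0],"angular":[0,0,-0.318],"claw":-1}]' 35
python3 - <<'E'
from plan import *
pt=tray(.020,-.078); chain((*pt,.02,96.6),(*pt,-.0065,96.6))
from m import *
m=(box(.38,.7,-.03,.2))&(Z>.09)&(Z<.135)&(v<120); vv,uu=np.nonzero(m); xy=onplane(np.c_[uu,vv].astype(float),.12)
t=(xy-T)@np.array([[np.cos(.1152),-np.sin(.1152)],[np.sin(.1152),np.cos(.1152)]])
print('paddle in tray frame',np.round(np.percentile(t,[0,1,50,99,100],axis=0),4).tolist())
for lo in np.arange(-.12,.12,.02):
    k=(t[:,0]>=lo)&(t[:,0]<lo+.02)
    if k.sum()>3: print(round(lo+.01,2),k.sum(),t[k,1].min().round(4),t[k,1].max().round(4))
E
```

```text
time: 26.3
position: [0.5667, 0.0822, 0.0906]
tool_rot: [0.178, -3.135, 0.002]
ft_force: [0.8, 0.2, -0.3]
grip_width: 0.224
grip_force: 35.0
[5.668e-01 8.880e-02 2.000e-02 9.660e+01] slide [-0.004  0.027  0.282] ang [-0.002 -0.003 -0.003] rows>=1.4 0.0
[ 5.668e-01  8.880e-02 -6.500e-03  9.660e+01] slide [0.    0.    0.106] ang [0. 0. 0.] rows>=0.5 0.0Traceback (most recent call last):
  File "<stdin>", line 6, in <module>
    return _quantile_unchecked(
        a, q, axis, out, overwrite_input, method, keepdims, weights)
    return _ureduce(a,
                    func=_quantile_ureduce_func,
    ...<5 lines>...
                    overwrite_input=overwrite_input,
                    method=method)
    r = func(a, **kwargs)
    result = _quantile(arr,
                       quantiles=q,
    ...<2 lines>...
                       out=out,
                       weights=wgt)
    slices_having_nans = np.isnan(arr[-1, ...])
                                  ~~~^^^^^^^^^
IndexError: index -1 is out of bounds for axis 0 with size 0
```

```bash
python3 - <<'E'
from plan import *
im=ctrl.get_image('side'); W=world(im); g=im['color'].max(-1)
a=np.radians(TY); A=np.array([[np.cos(a),-np.sin(a)],[np.sin(a),np.cos(a)]])
t=(W[...,:2]-T)@A
m=(im['depth']>0)&(W[...,2]>.095)&(W[...,2]<.127)&(np.abs(t[...,1]+.078)<.06)&(np.abs(t[...,0])<.15)&(g<140)
for lo in np.arange(-.14,.14,.02):
    k=m&(t[...,0]>=lo)&(t[...,0]<lo+.02)
    if k.sum()>3: print(round(lo+.01,2),k.sum(),np.percentile(t[k][:,1],[2,98]).round(4),'z',np.percentile(W[k][:,2],[5,50,95]).round(3))
k=m; print('x range',np.percentile(t[k][:,0],[0,1,99,100]).round(3))
E
```

```text
-0.09 129 [-0.1162 -0.0583] z [0.106 0.118 0.12 ]
-0.07 115 [-0.1176 -0.058 ] z [0.107 0.118 0.12 ]
-0.05 111 [-0.118  -0.0568] z [0.106 0.118 0.12 ]
-0.03 108 [-0.1182 -0.0579] z [0.108 0.118 0.12 ]
-0.01 74 [-0.1177 -0.0586] z [0.107 0.118 0.12 ]
0.01 64 [-0.1079 -0.07  ] z [0.109 0.118 0.125]
0.03 19 [-0.106 -0.081] z [0.108 0.115 0.124]
0.05 21 [-0.0988 -0.094 ] z [0.105 0.111 0.116]
0.07 23 [-0.0995 -0.093 ] z [0.104 0.111 0.117]
0.09 10 [-0.099  -0.0924] z [0.107 0.111 0.117]
x range [-0.1   -0.099  0.083  0.087]
```

```bash
python3 -m inch '[{"slide":[-0.015,0.037,0],"angular":[0,0,0],"claw":-1},{"slide":[-0.015,0.037,0],"angular":[0,0,0],"claw":-1},{"slide":[-0.015,0.037,0.08],"angular":[0,0,0],"claw":-1},{"slide":[-0.015,0.037,0.18],"angular":[0,0,0],"claw":-1},{"slide":[-0.015,0.037,0.26],"angular":[0,0,0],"claw":-1},{"slide":[-0.015,0.037,0.32],"angular":[0,0,0],"claw":-1},{"slide":[-0.015,0.037,0.36],"angular":[0,0,0],"claw":-1},{"slide":[-0.015,0.037,0.38],"angular":[0,0,0],"claw":-1},{"slide":[-0.015,0.037,0.384],"angular":[0,0,0],"claw":-1},{"slide":[-0.015,0.037,0.384],"angular":[0,0,0],"claw":-1}]' 35
python3 -m inch '[{"slide":[0,0,0.004],"angular":[0,0,0],"claw":-1},{"slide":[0,0,0.004],"angular":[0,0,0],"claw":-1}]' 35
```

```text
time: 27.4
position: [0.5704, 0.0939, -0.004]
tool_rot: [-0.181, 3.135, 0.0]
ft_force: [0.1, -0.5, -1.1]
grip_width: 0.224
grip_force: 35.0
time: 27.6
position: [0.5703, 0.0939, -0.005]
tool_rot: [-0.181, 3.135, 0.001]
ft_force: [-0.4, 0.1, -0.9]
grip_width: 0.228
grip_force: 35.0
```

```bash
python3 -m inch '[{"slide":[0,0,0.004],"angular":[0,0,0],"claw":-1},{"slide":[0,0,0.007],"angular":[0,0,0],"claw":-1},{"slide":[0,0,0.007],"angular":[0,0,0],"claw":-1},{"slide":[0,0,0.007],"angular":[0,0,0],"claw":-0.3},{"slide":[0,0,0.007],"angular":[0,0,0],"claw":-0.3},{"slide":[0,0,0.007],"angular":[0,0,0],"claw":-0.3},{"slide":[0,0,0.007],"angular":[0,0,0],"claw":-0.3}]' 35
python3 -m inch '[{"slide":[0,0,-0.06],"angular":[0,0,0],"claw":-0.3},{"slide":[0,0,-0.2],"angular":[0,0,0],"claw":-0.3},{"slide":[0,0,-0.35],"angular":[0,0,0],"claw":-0.3},{"slide":[0,0,-0.5],"angular":[0,0,0],"claw":-0.3},{"slide":[0,-0.2,-0.6],"angular":[0,0,0],"claw":-0.3},{"slide":[0,-0.4,-0.6],"angular":[0,0,0],"claw":-0.3},{"slide":[0,-0.6,-0.6],"angular":[0,0,0],"claw":-0.3},{"slide":[0,-0.8,-0.6],"angular":[0,0,0],"claw":-0.3},{"slide":[0,-1,-0.6],"angular":[0,0,0],"claw":-0.3},{"slide":[0,-1,-0.6],"angular":[0,0,0],"claw":-0.3}]' 35
python3 - <<'E'
from plan import *
from m import *
save('t4.png',cv2.resize(im['color'][140:300,110:510],(800,320)))
a=np.radians(TY); A=np.array([[np.cos(a),-np.sin(a)],[np.sin(a),np.cos(a)]])
for n in ['top','side']:
    im=ctrl.get_image(n); W=world(im); t=(W[...,:2]-T)@A; g=im['color'].max(-1)
    k=(g<100)&(im['depth']>0)&(W[...,2]>.012)&(W[...,2]<.03)&(t[...,1]<-.035)&(t[...,1]>-.12)&(np.abs(t[...,0])<.11)
    P=t[k]; print(n,k.sum(),np.percentile(P,[1,99],axis=0).round(3).tolist())
    for lo in (-.1,-.06,-.02,.02,.06): 
        q=(P[:,0]>=lo)&(P[:,0]<lo+.04); print(lo,q.sum(),np.median(W[...,2][k][q]).round(4))
E
```

```text
time: 28.3
position: [0.5698, 0.0938, -0.0074]
tool_rot: [-0.181, 3.136, 0.0]
ft_force: [0.3, -0.4, 0.0]
grip_width: 0.343
grip_force: 0.0
time: 29.3
position: [0.5974, -0.1645, 0.1444]
tool_rot: [-0.163, 3.136, -0.009]
ft_force: [-1.1, -1.1, 0.5]
grip_width: 0.354
grip_force: 0.0
top 946 [[-0.091, -0.103], [0.077, -0.048]]
-0.1 281 0.0218
-0.06 340 0.0223
-0.02 198 0.022
0.02 102 0.0219
0.06 25 0.0214
side 658 [[-0.094, -0.093], [0.098, -0.035]]
-0.1 162 0.0204
-0.06 174 0.0203
-0.02 130 0.0204
0.02 100 0.0198
0.06 86 0.0197
```

View pics/t4.png

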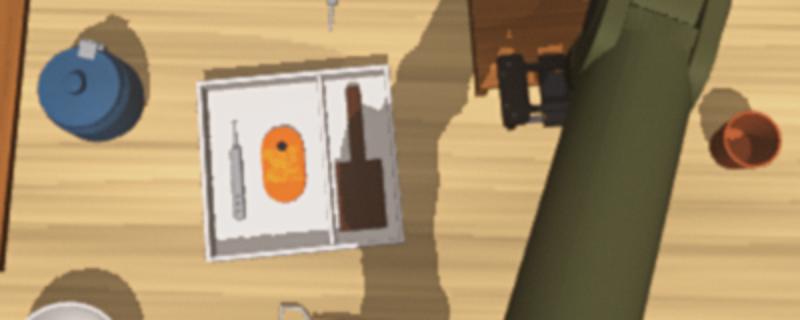

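The picture shows the paddle flat in the narrow bay at (360,160), its top at a constant z≈0.022. The rib (284,163) and pin tool (237,175) lie in the wide bay, the cup and jar stand as they were, and the arm is clear. I'm handing in.

```bash
python3 -m inch '[{"slide":[0,0,0],"angular":[0,0,0],"claw":-0.3},{"slide":[0,0,0],"angular":[0,0,0],"claw":-0.3},{"slide":[0,0,0],"angular":[0,0,0],"claw":-0.3}]'; python3 -c "
from bench import ctrl; print(ctrl.close_job())"
```

```text
time: 29.75
position: [0.5988, -0.1527, 0.1427]
tool_rot: [-0.185, 3.136, 0.001]
ft_force: [-0.7, -0.3, 0.0]
grip_width: 0.347
grip_force: 0.0
the job is handed in; nothing more can be done
None
```

I handed the job in at about 30 s of the 72 s limit, and it returned no verdict; the last picture shows the paddle flat in the narrow bay, the rib and pin tool in the wide bay, and the cup and jar where they stood.

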